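Latch the thread bin

TASK

Shut the sliding lid of the thread bin and latch it: lift the latch bar by its tab and carry it, with the lid, up over the shoulder of the keeper, then bring the lid gently on until the bar drops fully into the keeper's notch. Do not ram or force the keeper, let go of everything, and leave the other things on the table undisturbed.

Things in the scene. Friction and masses are not known exactly. Their poses are not given: they have to be found in the camera images.
- bin: Open-topped grey sheet-steel bin for thread cones, 190 x 310 mm, 122 mm high, fixed to the table. Origin on the table midway between its long sides and 140 mm from its -y end; z up. The lid slides along the bin's y axis, and shuts towards +y. At the +y end is a fixed deck, its top 122 mm above the table. The bin stays where it is.
- keeper_plate: Bright steel plate 50 x 98 x 3 mm fixed on the deck; origin: middle of its underside, 122 mm above the table; axes as the bin's. On it is clamped the keeper, a dark steel block 36 mm wide and 70 mm long in y, its flat top 143 mm above the table, with a notch across it. Plate and keeper together stand a contact force of at most 12 N.
- keeper_mark (a point): Where the notch would be if the keeper were clamped midway; on the plate, 125 mm above the table. It was clamped by eye: the notch's middle lies anywhere up to 12 mm either way along y, not measured; find it by feel or sight. Notch: 14 mm wide in y, 14 mm deep, square walls, open to both sides in x. The flat shoulder on its near (-y) side is 36 mm long, on its far side 20 mm.
- lid (a joint): Sliding aluminium lid, 176 x 230 x 6 mm; travel in m along the bin's +y: 0 = fully open, grows as it shuts, hard stop at 0.116. Rubs with about 2.5 N and stays where it is left. Latched it reads between 0.086 and 0.114, according to how the keeper was clamped; with the lug over keeper_mark 0.100.
- lid_handle (a point): Middle of the top rail of the dark bow handle on the lid: a round rail 12 mm thick, 90 mm long along the bin's x, its axis 160 mm above the table and 42 mm above the lid. It moves with the lid, at y = lid - 0.190 m from the bin's origin, x = 0.
- bar (a joint): Dark steel latch bar, 12 x 12 mm, pointing to +y from its pivot on the lid; angle in rad about the bin's x. 0 = level, lug on the floor of the notch; positive = nose raised (up to 0.6); -0.02 = hanging on its stop; about 0.11 = lug on the flat top of the keeper. It falls by its own weight (about 0.25 kg), slowed by a damped pivot, in 0.2 s; it can catch on a notch wall.
- bar_pivot (a point): Middle of the bar's pivot pin on the lid, 151 mm above the table, at x = 0, y = lid - 0.105 m from the bin's origin. The bar's lug, 14 mm wide in x and 10 mm long in y, is 130 mm out along the bar and reaches down to 22 mm below the pivot axis when the bar is level.
- bar_tab (a point): Middle of the top edge of the upright tab on the bar, straight above the lug: tab 10 mm thick in x, 30 mm long in y, 38 mm high; 195 mm above the table when the bar is level, 130 mm in +y of the pivot and 44 mm above the pivot axis. Pulling the tab along y slides the lid too.
- cone_a: Bystander: cone of thread 60 mm wide, 115 mm tall, origin at its underside.
- spool: Bystander: wooden spool 44 mm wide, 50 mm tall, origin at its underside.
- clapper: Bystander: wooden pressing block 50 x 200 x 35 mm, origin at its underside.

How it is judged (in metres and radians):
On the way:
1. the bar is raised with its lug above the near shoulder of the keeper (bar above 0.085 rad with the lid beyond 0.066 m) (value of joint bar above 0.085 rad and value of joint lid above 0.066 m), for 0.1 s.
At the end, for the whole second after the job is handed in: The lid is shut (joint beyond 0.082 m) and the bar lies fully down in the notch (within 0.03 rad of level), both at rest (value of joint lid above 0.082 m and value of joint bar between -0.03 and 0.03 rad and velocity of joint bar between -0.05 and 0.05 rad/s and velocity of joint lid between -0.01 and 0.01 m/s); the robot touches nothing.
It fails at once if the keeper is rammed: contact force on it above 12 N (contact force between keeper_plate and anything else above 12 N).
It fails at once if the thread cone is disturbed (moved 20 mm or tipped) (distance of cone_a from where it was at the start of the episode above 0.02 m or angle between cone_a's own z axis and vertical above 0.3 rad).
It fails at once if the spool is disturbed (moved 20 mm or tipped) (distance of spool from where it was at the start of the episode above 0.02 m or angle between spool's own z axis and vertical above 0.3 rad).
It fails at once if the pressing block is moved 20 mm (distance of clapper from where it was at the start of the episode above 0.02 m).
It also fails if it takes over 69 s, if anything falls off the work surface, if the arm or the gripper's body presses on something with over 40 N, if the wrist force passes 120 N, or if a joint passes its speed limit or range.

ROBOT

A 6-joint arm with a two-finger parallel gripper is mounted at the origin on the work surface. World frame = base frame: x ahead of the robot, y to its left, z up, the work surface at z = 0. Lengths are in m, angles in degrees, forces in N, time in s.
With the tool pointing down it reaches from about 0.25 to 0.725 m from the base axis. Payload 9.7 kg.
Tool frame: the origin (TCP) lies midway between the tips of the shut fingers; the grasp point (between the pads) lies 19 mm behind it; x points along the fingers, y is the direction in which the jaws open and shut, and the axes are right-handed (so a half turn about x gives the same grasp; the last joint's range is limited). The gripper opens to 85 mm and grips with 20 to 120 N. Pads are 22 mm wide; open, the fingers measure 114 mm over their backs; the gripper's body (76 mm by 85 mm) begins 54 mm behind the grasp point. The pads swing forward as they close: fully open they stand 13 mm farther back than shut.
Start: joints at [77.12, 4.979, 10.078, 95.1, 0, 90], TCP at [0.123, 0.536, 0.231] pointing down, gripper open.
Joint ranges: [-179.16, 179.16], [-48.56, 103.87], [-65.8, 70.77], [-126.05, 130.52], [-82.76, 87.17], [-180, 180]. Speed limits (degrees/s): [127.2, 127.2, 147.25, 180, 180, 180].

INTERFACE

Orientations are given as [roll, pitch, yaw] about the fixed x, y, z axes, in that order (R = Rz(yaw) Ry(pitch) Rx(roll)).
In Python, from workcell import bot, cams gives the robot as it stands.
- The arm moves only by the tool apply_moves, never from a script. Its argument "commands" is a list of rows, each a list of 5 numbers: the shift along the tool's x, y, z in m, then the turn about the tool's x in rad, then the opening, from -1 (shut) to 1 (fully open). In form: [[tx, ty, tz, roll, hand], ...]. A call has 1 to 12 rows; each row is the pose to reach, as a shift and turn from the pose measured when the call began, along the tool's axes at that moment; what a row does not reach only later rows make up. A row lasts 1/10 s, in which the tool goes at most 50 mm and 8.59 degrees, less where a joint would pass 70% of its speed; a pose out of reach is approached as far as the arm can. A call with a gripper value outside its range is refused whole. The fingers move at their own pace and stop on an object; "newtons" is the grip in N (left out, the last holds). Time passes only in rows, so rows that repeat a pose let the fingers close. It gives the time, the measured TCP pose, the force and the opening at its end, in the units of the state.
- bot.get_obs(): the state, without advancing time (a new reading comes with each control period).
- cams.camera(name): name is "side" or "top"; returns a dict with "frame" (480x640x3 uint8, blue, green, red), "depth" (480x640 float32, m along the optical axis (not along the pixel's ray), 0 where there is no reading), "camera_matrix" (3x3 intrinsics, pixels), "R" (3x3) and "t" (3): a world point X has camera coordinates R X + t. Camera axes: x right, y down, z forward; pixel columns grow to the right and rows downward; lengths in m; the calibration is good to about 2 mm. A picture is of the moment at which its call begins.
- bot.job_done(): hands the job in, once; it reports no verdict.
Trained networks look in the newest picture that a camera, given by its name, has taken for a name from the list of things; names that differ only in an ending like _2 or _b are one class to them, and where a whole thing is asked for, a point or a joint stands for the part that bears it (a point fixed in the world has none). Each returns a list of dicts, best first, with "confidence" (0 to 1); they miss things now and then, are a little off and sometimes report something else, mostly with a low value. They report only what shows in the picture. A call takes as long as a camera call.
- cams.spot_in(name, camera): "rect" ([left, top, right, bottom] in pixels, round what is visible of it).
The state is a dict: "time": time; "q": joint angles; "qd": joint speeds; "joint_efforts": joint torques, N m; "ee_pos": TCP position; "tcp_rot": TCP orientation; "wrist_force": force on the tool from outside, world axes, zero at the start; "torque": the same for the moment, N m; "opening": finger opening in m.
Only numpy, scipy, OpenCV 4.12 (cv2) and the standard library are available. Lean on these libraries where they do the work, as an engineer would, in place of code of your own. Each camera call takes 0.05 s, during which the arm holds its last target. There are 200 camera calls.

## Working session

There is one attempt and no reset: what is moved stays moved. The work goes in short steps, Python scripts to look and compute and a tool call to move; the robot and the scene stay as the last step left them, time stands still between calls to the robot, and variables do not carry over. Pictures are saved under pics/ and viewed, about 8 in all and at most 12, crops included, and the job is handed in when it is done.

Besides the shell and the picture viewer there is one more tool, called after ">>>" as name(argument=value, ...) on one line, values as JSON. apply_moves: Moves the arm, as the interface text tells. Its arguments: {"type":"object","properties":{"commands":{"type":"array"},"newtons":{"type":"number"}},"required":["commands"]}

```bash
mkdir -p pics
cat > h.py <<'E'
import numpy as np, cv2
from workcell import bot, cams
def pts(c):
    K=c["camera_matrix"];d=c["depth"];v,u=np.mgrid[0:480,0:640]
    P=np.stack([(u-K[0,2])/K[0,0]*d,(v-K[1,2])/K[1,1]*d,d],-1)
    return (P-c["t"])@c["R"]   # world
def px(c,X):
    p=c["camera_matrix"]@(c["R"]@np.array(X)+c["t"]);return p[:2]/p[2]
E
python3 - <<'E'
from h import *
o=bot.get_obs();print({k:np.round(v,3) for k,v in o.items()})
for n in("side","top"):
    c=cams.camera(n);cv2.imwrite(f"pics/{n}0.png",c["frame"]);W=pts(c)
    print(n,"cam at",np.round(-c["R"].T@c["t"],3))
    for k in("bin","keeper_plate","lid_handle","bar_tab","bar","cone_a","spool","clapper"):
        for r in cams.spot_in(k,n)[:2]:
            l,t,rr,b=r["rect"];u,v=int((l+rr)/2),int((t+b)/2)
            print(k,np.round(r["rect"]),round(r["confidence"],2),np.round(W[v,u],3))
E
```

```text
{'time': np.float64(0.0), 'q': array([7.7120e+01, 5.0120e+00, 1.0032e+01, 9.5100e+01, 1.0000e-03,
       8.9999e+01]), 'qd': array([-0.013, -0.08 ,  0.008,  0.018, -0.051,  0.064]), 'joint_efforts': array([ 2.0000e-03, -5.2038e+01,  4.6481e+01,  1.6000e-02,  0.0000e+00,
        0.0000e+00]), 'ee_pos': array([0.123, 0.536, 0.231]), 'tcp_rot': array([ -90.532,   89.92 , -103.411]), 'wrist_force': array([0.305, 0.757, 0.354]), 'torque': array([ 0.01 , -0.014, -0.033]), 'opening': np.float64(0.085)}
side cam at [0.181 0.493 0.608]
bin [197. 175. 389. 382.] 0.64 [0.546 0.089 0.127]
lid_handle [258. 178. 378. 268.] 0.64 [ 0.62  -0.073  0.119]
bar_tab [285. 210. 323. 266.] 0.58 [0.578 0.02  0.153]
bar [287. 208. 319. 264.] 0.76 [0.582 0.021 0.156]
cone_a [360. 327. 403. 394.] 0.62 [0.366 0.101 0.073]
spool [374. 292. 403. 325.] 0.61 [0.181 0.493 0.608]
clapper [173. 236. 246. 310.] 0.94 [0.754 0.103 0.035]
top cam at [0.315 0.017 1.194]
bin [225. 140. 466. 296.] 0.81 [ 0.588 -0.021  0.118]
keeper_plate [232. 217. 291. 252.] 0.57 [0.545 0.133 0.143]
lid_handle [293. 147. 448. 263.] 0.7 [ 0.604 -0.065  0.161]
lid_handle [292. 199. 373. 226.] 0.65 [0.589 0.004 0.155]
bar_tab [290. 199. 372. 226.] 0.92 [0.59  0.006 0.152]
bar [292. 202. 372. 227.] 0.71 [0.586 0.006 0.154]
cone_a [274. 319. 300. 349.] 0.92 [0.368 0.077 0.116]
spool [338. 295. 361. 318.] 0.85 [ 0.429 -0.038  0.049]
clapper [255. 131. 352. 165.] 0.83 [0.76  0.069 0.033]
```

Run:
```python
from h import *
a=cv2.imread("pics/top0.png")[120:360,200:480];b=cv2.imread("pics/side0.png")[160:400,150:430]
cv2.imwrite("pics/a.png",np.vstack([cv2.resize(x,None,fx=2.5,fy=2.5)[:300*2] for x in (a,)]))
cv2.imwrite("pics/b.png",cv2.resize(b,None,fx=2.5,fy=2.5))
```

```text
(no output)
```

View pics/a.png

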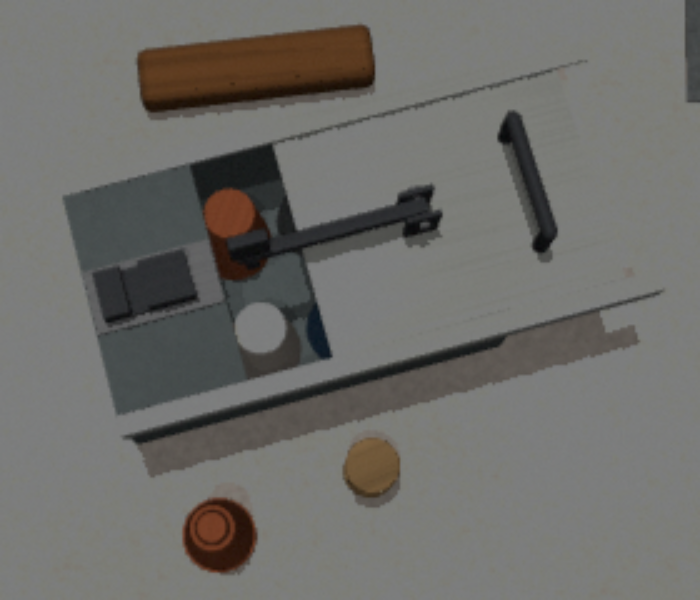

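View pics/b.png

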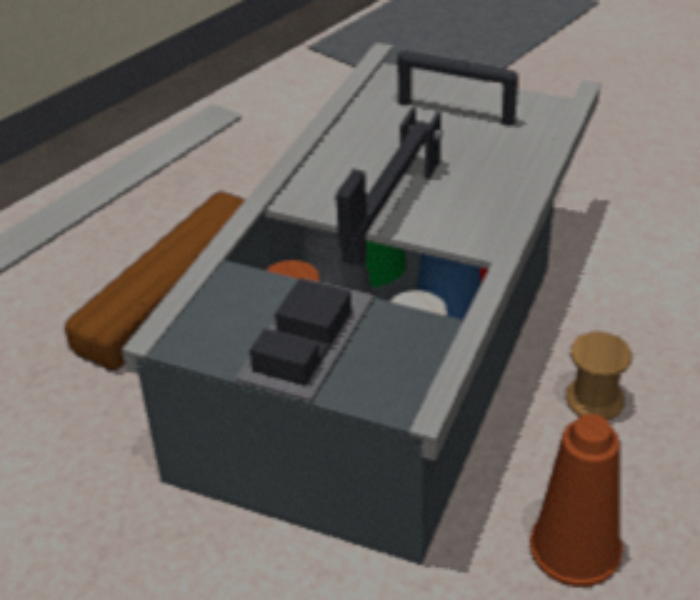

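```bash
cat >> h.py <<'E'
def comps(c,lo,hi,minn=15):
    W=pts(c);z=W[...,2]
    m=((z>lo)&(z<hi)&(W[...,0]>.45)&(W[...,0]<.72)&(W[...,1]>-.2)&(W[...,1]<.25)&(c["depth"]>0)).astype(np.uint8)
    n,L,st,_=cv2.connectedComponentsWithStats(m,connectivity=4)
    return [W[L==i] for i in range(1,n) if st[i,4]>=minn]
E
python3 - <<'E'
from h import *
for n in("top","side"):
    c=cams.camera(n)
    print(n)
    for lo,hi in((.135,.150),(.15,.172),(.175,.21)):
        for P in comps(c,lo,hi):
            r=cv2.minAreaRect(P[:,:2].astype(np.float32)*1000)
            print((lo,hi),len(P),"rect",np.round(r[0],1),np.round(r[1],1),round(r[2],1),"mean",np.round(P.mean(0),4),"zmed",np.round(np.median(P[:,2]),4))
E
```

```text
top
(0.135, 0.15) 379 rect [551.9 124.8] [36.6 35.9] 18.0 mean [0.5513 0.1246 0.1422] zmed 0.1424
(0.135, 0.15) 18 rect [565.9  61.2] [ 1.9 17.1] 15.4 mean [0.5658 0.0612 0.1443] zmed 0.1455
(0.135, 0.15) 218 rect [538.8 164.5] [36.8 19.7] 17.6 mean [0.5384 0.1644 0.1422] zmed 0.1421
(0.15, 0.172) 359 rect [ 637.7 -141.3] [101.9  13.2] 17.6 mean [ 0.6354 -0.1408  0.1632] zmed 0.1636
(0.15, 0.172) 611 rect [585.8  -0.6] [ 32.8 158.8] 23.1 mean [ 0.5951 -0.0128  0.1559] zmed 0.1551
(0.175, 0.21) 124 rect [570.8  63.8] [11.  29.5] 18.5 mean [0.5701 0.0636 0.1891] zmed 0.1904
side
(0.135, 0.15) 38 rect [ 677.7 -123.9] [10.8  7.5] 30.0 mean [ 0.6777 -0.1243  0.1421] zmed 0.1421
(0.135, 0.15) 38 rect [ 593.  -152.1] [11.6  8.3] 19.2 mean [ 0.5921 -0.1517  0.1422] zmed 0.1424
(0.135, 0.15) 40 rect [599.1 -63.3] [ 4.8 25.9] 9.5 mean [ 0.5982 -0.058   0.1419] zmed 0.1418
(0.135, 0.15) 56 rect [566.6  66.2] [16.5 10.8] 54.5 mean [0.567  0.0663 0.1423] zmed 0.142
(0.135, 0.15) 485 rect [550.7 124.9] [37.1 39.4] 16.1 mean [0.5486 0.1269 0.1427] zmed 0.1436
(0.135, 0.15) 351 rect [538.  165.1] [37.2 22.3] 19.3 mean [0.5361 0.1663 0.1424] zmed 0.1434
(0.15, 0.172) 332 rect [ 636.4 -140.1] [101.8  13. ] 17.6 mean [ 0.634  -0.1388  0.1622] zmed 0.1631
(0.15, 0.172) 532 rect [587.4   1.4] [ 28.1 159.3] 18.8 mean [ 0.5894 -0.0017  0.1577] zmed 0.1567
(0.175, 0.21) 170 rect [569.6  64.4] [10.2 30.8] 17.5 mean [0.5675 0.0668 0.1872] zmed 0.189
```

```bash
cat >> h.py <<'E'
from scipy.spatial.transform import Rotation as Ro
U=np.array([-.3057,.9521,0]);V=np.array([.9521,.3057,0])  # bin y, bin x
H0=np.array([.6370,-.1405,.16])
def go(world,ydir):
    o=bot.get_obs();R=Ro.from_euler("xyz",o["tcp_rot"],degrees=True).as_matrix()
    a=np.array([np.arctan2(*(s*R.T@ydir)[[2,1]]) for s in(1,-1)])
    print("tcp",np.round(o["ee_pos"],4),"shift tool",np.round(R.T@(np.array(world)-o["ee_pos"]),4),"rolls",np.round(a,4),"q",np.round(o["q"],1),"F",np.round(o["wrist_force"],1),"open",round(float(o["opening"]),4),"t",o["time"]);print(np.round(R,3))
def scene(n="top"):
    c=cams.camera(n)
    for lo,hi,k in((.135,.149,"keep"),(.15,.175,"hnd/bar"),(.178,.23,"tab")):
        for P in comps(c,lo,hi,60):
            r=cv2.minAreaRect(P[:,:2].astype(np.float32)*1000);q=np.array([*r[0],0])/1000-H0*[1,1,0]
            print(k,len(P),"along",round(1000*q@U,1),"across",round(1000*q@V,1),np.round(r[1],1),"z98",np.round(np.percentile(P[:,2],98),4))
E
python3 -c "
from h import *
go([.570,.064,.26],V)"
```

```text
tcp [0.1226 0.5362 0.2313] shift tool [-0.0287 -0.3606  0.5414] rolls [ 1.0353 -2.1063] q [77.1  5.  10.1 95.1 -0.  90. ] F [ 0.3 -0.7  0.7] open 0.0853 t 1.0
[[ 0.     0.223  0.975]
 [ 0.     0.975 -0.223]
 [-1.     0.     0.   ]]
```

>>> apply_moves(commands=[[-0.028,-0.05,0.08,0.15,1],[-0.028,-0.36,0.541,1.035,1],[-0.028,-0.36,0.541,1.035,1],[-0.028,-0.36,0.541,1.035,1],[-0.028,-0.36,0.541,1.035,1],[-0.028,-0.36,0.541,1.035,1],[-0.028,-0.36,0.541,1.035,1],[-0.028,-0.36,0.541,1.035,1],[-0.028,-0.36,0.541,1.035,1],[-0.028,-0.36,0.541,1.035,1],[-0.028,-0.36,0.541,1.035,1],[-0.028,-0.36,0.541,1.035,1]])

```text
time: 2.2
ee_pos: [0.5351, 0.1006, 0.2583]
tcp_rot: [91.3, 90.0, 19.1]
wrist_force: [0.7, 0.5, 1.0]
opening: 0.0854
```

```bash
python3 -c "
from h import *
go([.570,.064,.162],V)"
```

```text
tcp [0.5351 0.1006 0.2583] shift tool [0.0963 0.0219 0.0455] rolls [ 1.0000e-04 -3.1415e+00] q [10.6  4.9 13.  98.1  0.  82.8] F [0.7 0.5 1. ] open 0.0854 t 2.2
[[ 0.001  0.952  0.306]
 [ 0.     0.306 -0.952]
 [-1.     0.001 -0.   ]]
```

>>> apply_moves(commands=[[0,0.022,0.0455,0,1],[0,0.022,0.0455,0,1],[0.04,0.022,0.0455,0,1],[0.075,0.022,0.0455,0,1],[0.096,0.022,0.0455,0,1],[0.096,0.022,0.0455,0,1],[0.096,0.022,0.0455,0,-0.5],[0.096,0.022,0.0455,0,-1],[0.096,0.022,0.0455,0,-1],[0.096,0.022,0.0455,0,-1],[0.096,0.022,0.0455,0,-1],[0.096,0.022,0.0455,0,-1]], newtons=25)

```text
time: 3.4
ee_pos: [0.5716, 0.0645, 0.1631]
tcp_rot: [88.8, 89.8, 16.6]
wrist_force: [9.1, 3.7, 1.8]
opening: 0.0094
```

```bash
python3 -c "
from h import *
go([.570,.064,.162],V)
c=cams.camera('side');cv2.imwrite('pics/c.png',cv2.resize(c['frame'][100:400,100:500],None,fx=2,fy=2))"
```

```text
tcp [0.5716 0.0645 0.1631] shift tool [ 0.001  -0.0017 -0.    ] rolls [ 4.0000e-04 -3.1412e+00] q [ 6.4  7.3  5.1 87.5  0.  78.6] F [9.1 3.7 1.8] open 0.0094 t 3.4
[[ 0.004  0.952  0.306]
 [ 0.001  0.306 -0.952]
 [-1.     0.004  0.   ]]
```

View pics/c.png

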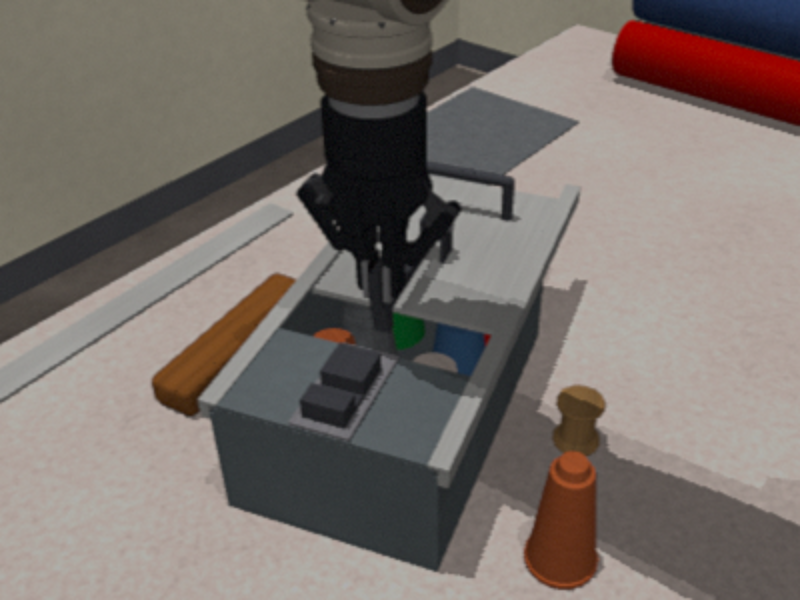

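>>> apply_moves(commands=[[-0.006,0,0,0,-1],[-0.012,0,0,0,-1],[-0.018,0,0,0,-1],[-0.024,0,0,0,-1],[-0.024,0,0,0,-1],[-0.024,0,0,0,-1]])

```text
time: 4.05
ee_pos: [0.5717, 0.0647, 0.1875]
tcp_rot: [90.9, 89.7, 18.8]
wrist_force: [3.7, 1.7, 1.3]
opening: 0.0096
```

```bash
python3 -c "
from h import *
go([.570,.064,.162],V)
c=cams.camera('side');cv2.imwrite('pics/d.png',cv2.resize(c['frame'][180:400,180:420],None,fx=2.5,fy=2.5))
scene('side')"
```

```text
tcp [0.5717 0.0647 0.1875] shift tool [ 0.0255 -0.002   0.0001] rolls [ 5.000e-04 -3.141e+00] q [ 6.4  7.5  7.9 90.2  0.1 78.6] F [3.7 1.7 1.3] open 0.0096 t 4.05
[[ 0.005  0.952  0.306]
 [ 0.002  0.306 -0.952]
 [-1.     0.005 -0.   ]]
keep 484 along 278.8 across -1.0 [36.9 38.5] z98 0.1454
keep 353 along 320.3 across -0.8 [37.7 22. ] z98 0.1455
hnd/bar 193 along 9.0 across -14.9 [72.8 10.5] z98 0.168
hnd/bar 414 along 154.3 across -2.9 [ 20.5 154.7] z98 0.1742
tab 555 along 219.8 across -1.4 [38.2 28.7] z98 0.2285
```

View pics/d.png

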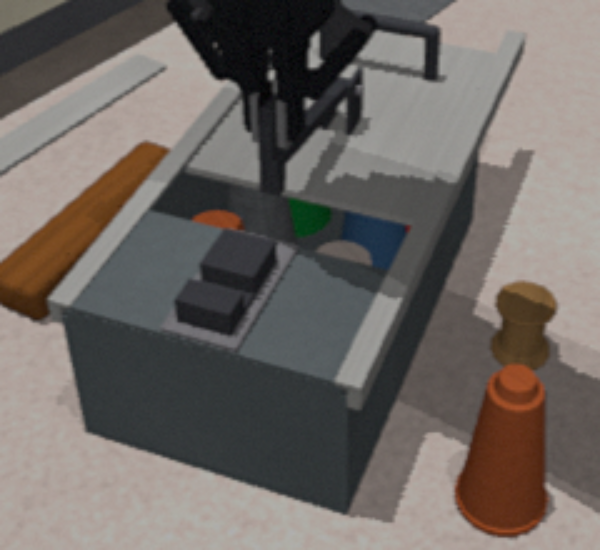

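The bar is raised: tab and lug are at about (272,150)–(272,185), clear and in line with the keeper at (240,260). The lid has moved on a few mm. Carrying it over the near shoulder.

>>> apply_moves(commands=[[0,0,-0.007,0,-1],[0,0,-0.014,0,-1],[0,0,-0.021,0,-1],[0,0,-0.028,0,-1],[0,0,-0.035,0,-1],[0,0,-0.042,0,-1],[0,0,-0.049,0,-1],[0,0,-0.056,0,-1],[0,0,-0.062,0,-1],[0,0,-0.062,0,-1],[0,0,-0.062,0,-1]])

```text
time: 5.25
ee_pos: [0.5524, 0.1245, 0.1877]
tcp_rot: [103.2, 89.7, 31.1]
wrist_force: [0.5, 2.6, 0.5]
opening: 0.0093
```

```bash
python3 -c "
from h import *
go([.570,.064,.162],V)
c=cams.camera('side');cv2.imwrite('pics/e.png',cv2.resize(c['frame'][180:360,180:380],None,fx=3,fy=3))
scene('side');scene('top')"
```

```text
tcp [0.5524 0.1245 0.1877] shift tool [ 0.0256 -0.0019  0.063 ] rolls [ 1.4000e-03 -3.1401e+00] q [12.6  6.2  6.6 90.1  0.1 84.8] F [0.5 2.6 0.5] open 0.0093 t 5.25
[[ 0.005  0.952  0.307]
 [ 0.003  0.307 -0.952]
 [-1.     0.005 -0.001]]
keep 387 along 278.5 across -0.5 [37.8 38.9] z98 0.1456
keep 354 along 320.7 across -0.8 [37.6 22.2] z98 0.1453
hnd/bar 316 along 72.0 across -4.7 [93.5 12.9] z98 0.1678
hnd/bar 474 along 217.2 across -5.3 [ 19.2 153.2] z98 0.174
tab 625 along 282.3 across -2.2 [39.7 29.4] z98 0.2289
hnd/bar 356 along 69.6 across -0.3 [100.4  12.6] z98 0.1685
hnd/bar 431 along 184.1 across 3.8 [33.3 88.2] z98 0.1694
```

View pics/e.png

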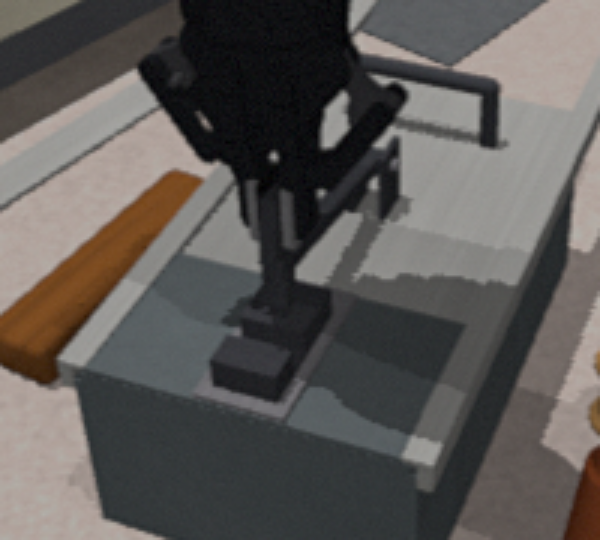

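>>> apply_moves(commands=[[0.002,0,0,0,-1],[0.004,0,0,0,-1],[0.005,0,0,0,-1],[0.005,0,0,0,-1]])

```text
time: 5.8
ee_pos: [0.5526, 0.1238, 0.1823]
tcp_rot: [95.1, 89.7, 23.0]
wrist_force: [0.1, 1.5, 1.4]
opening: 0.0098
```

```bash
python3 -c "
from h import *
go([.570,.064,.162],V)
c=cams.camera('side');P=pts(c)
# bar top points in bin coords: fit slope
d=P-H0*[1,1,0];a=d@U;x=d@V
m=(abs(x+3)<8)&(P[...,2]>.15)&(P[...,2]<.178)&(a>175)
m=(abs(x+.002)<.009)&(P[...,2]>.15)&(P[...,2]<.182)&(a>.165)&(a<.25)
print(m.sum(),np.polyfit(a[m],P[...,2][m],1))
scene('side');scene('top')"
```

```text
tcp [0.5526 0.1238 0.1823] shift tool [ 0.0203 -0.0019  0.0623] rolls [ 7.0000e-04 -3.1409e+00] q [12.6  6.2  5.9 89.5  0.1 84.8] F [0.1 1.5 1.4] open 0.0098 t 5.8
[[ 0.005  0.952  0.306]
 [ 0.002  0.306 -0.952]
 [-1.     0.005 -0.   ]]
186 [0.11642052 0.13792197]
keep 375 along 279.0 across -0.8 [37.2 37.2] z98 0.147
keep 346 along 320.5 across -1.0 [37.4 22.2] z98 0.1453
hnd/bar 333 along 69.1 across -3.1 [96.6 14.2] z98 0.1677
hnd/bar 441 along 214.1 across -5.1 [ 15.6 155.8] z98 0.1731
tab 655 along 282.8 across -6.8 [50.1 27.7] z98 0.229
hnd/bar 351 along 67.4 across -0.6 [100.9  12. ] z98 0.1686
hnd/bar 435 along 184.2 across 0.3 [32.5 89.2] z98 0.1672
```

>>> apply_moves(commands=[[0,0,0,0,-0.7],[0,0,0,0,-0.4],[0,0,0,0,0],[0,0,0,0,0.5],[0,0,0,0,0.8],[-0.02,0,0,0,0.8],[-0.05,0,0,0,0.8],[-0.08,0,0,0,0.8],[-0.1,0,0,0,0.8],[-0.1,0,0,0,0.8]])

```text
time: 6.95
ee_pos: [0.5528, 0.1237, 0.2856]
tcp_rot: [90.0, 89.4, 17.8]
wrist_force: [0.9, 0.1, 0.5]
opening: 0.0768
```

```bash
python3 -c "
from h import *
c=cams.camera('side');P=pts(c)
d=P-H0*[1,1,0];a=d@U;x=d@V
m=(abs(x+.002)<.009)&(P[...,2]>.15)&(P[...,2]<.182)&(a>.165)&(a<.25)
print(m.sum(),np.polyfit(a[m],P[...,2][m],1))
scene('side');scene('top')
h=H0+.068*U
go([h[0],h[1],.25],U);go([h[0],h[1],.145],U)"
```

```text
283 [0.10635476 0.14005151]
keep 383 along 278.0 across -0.8 [37.3 39.9] z98 0.1476
keep 349 along 320.4 across -0.7 [37.5 22.8] z98 0.1454
hnd/bar 310 along 69.5 across -4.6 [95.  10.9] z98 0.1677
hnd/bar 641 along 215.7 across -3.9 [ 28.2 157.3] z98 0.1722
tab 322 along 278.9 across -1.6 [10.5 33.8] z98 0.2112
hnd/bar 354 along 67.3 across -0.6 [99.5 12.5] z98 0.1678
hnd/bar 416 along 181.3 across -1.5 [31.9 84.8] z98 0.165
tcp [0.5521 0.1235 0.2816] shift tool [ 3.150e-02 -1.000e-04  2.094e-01] rolls [-1.5702  1.5714] q [ 12.6   8.5  19.6 100.9   0.   84.8] F [-0.5 -0.8 -0.7] open 0.077 t 7.1
[[ 0.004  0.952  0.306]
 [ 0.002  0.306 -0.952]
 [-1.     0.004 -0.   ]]
tcp [0.5521 0.1235 0.2816] shift tool [ 0.1365 -0.0006  0.2094] rolls [-1.5702  1.5714] q [ 12.6   8.5  19.6 100.9   0.   84.8] F [-0.5 -0.8 -0.7] open 0.077 t 7.1
[[ 0.004  0.952  0.306]
 [ 0.002  0.306 -0.952]
 [-1.     0.004 -0.   ]]
```

>>> apply_moves(commands=[[0,0,0.02,-0.15,0.8],[0.01,0,0.04,-0.3,0.8],[0.01,0,0.06,-0.45,0.8],[0.01,0,0.085,-0.6,0.8],[0.01,0,0.11,-0.75,0.6],[0.01,0,0.135,-0.9,0.4],[0.01,0,0.16,-1.05,0.2],[0.01,0,0.185,-1.2,0.0],[0.01,0,0.209,-1.35,0.0],[0.01,0,0.209,-1.5,0.0],[0.01,0,0.209,-1.57,0.0],[0.01,0,0.209,-1.57,0.0]])

```text
time: 8.3
ee_pos: [0.6158, -0.0756, 0.2699]
tcp_rot: [33.1, 89.8, 50.9]
wrist_force: [0.3, 0.6, -0.4]
opening: 0.0426
```

```bash
python3 -c "
from h import *
h=H0+.0685*U
go([h[0],h[1],.142],U)
scene('top')"
```

```text
tcp [ 0.6158 -0.0756  0.2699] shift tool [1.279e-01 1.000e-04 0.000e+00] rolls [ 3.0000e-04 -3.1413e+00] q [-7.100e+00  1.630e+01  2.750e+01  1.011e+02  1.000e-01 -2.490e+01] F [ 0.3  0.6 -0.4] open 0.0426 t 8.3
[[ 0.002 -0.306  0.952]
 [ 0.002  0.952  0.306]
 [-1.     0.001  0.002]]
keep 217 along 320.4 across -0.1 [37.4 19.7] z98 0.1459
keep 180 along 278.7 across -7.5 [21.7 36. ] z98 0.1462
hnd/bar 632 along 214.4 across 3.9 [ 31.4 150.9] z98 0.1708
tab 170 along 278.2 across -0.6 [10.7 32.7] z98 0.2113
```

>>> apply_moves(commands=[[0.03,0,0,0,0],[0.06,0,0,0,0],[0.09,0,0,0,0],[0.115,0,0,0,0],[0.128,0,0,0,0],[0.128,0,0,0,0],[0.128,0,0,0,-0.4],[0.128,0,0,0,-0.7],[0.128,0,0,0,-1],[0.128,0,0,0,-1],[0.128,0,0,0,-1],[0.128,0,0,0,-1]], newtons=30)

```text
time: 9.55
ee_pos: [0.6169, -0.0754, 0.144]
tcp_rot: [-1.5, 89.7, 16.1]
wrist_force: [-0.3, -0.1, 5.8]
opening: 0.0104
```

```bash
cat >> h.py <<'E'
def chk():
    o=bot.get_obs();p=o["ee_pos"]-H0
    print("t",o["time"],"tcp along",round(1000*p@U,1),"z",round(o["ee_pos"][2],4),"F along",round(o["wrist_force"]@U,1),"F",np.round(o["wrist_force"],1),"open",round(float(o["opening"]),4))
    for n in("side","top"):
        c=cams.camera(n);P=pts(c);d=P-H0*[1,1,0];a=d@U;x=d@V;z=P[...,2]
        m=(abs(x+.001)<.012)&(z>.172)&(z<.22)&(a>.24)&(a<.33)
        if m.sum()>20:print(n,"tab along",round(1000*(np.percentile(a[m],3)+np.percentile(a[m],97))/2,1),"z98",round(np.percentile(z[m],97),4),m.sum())
E
python3 -c "
from h import *
chk()"
```

```text
t 9.55 tcp along 68.1 z 0.144 F along -0.0 F [-0.3 -0.1  5.8] open 0.0104
side tab along 281.8 z98 0.2112 338
top tab along 279.9 z98 0.2111 183
```

>>> apply_moves(commands=[[0,0.002,0,0,-1],[0,0.004,0,0,-1],[0,0.006,0,0,-1],[0,0.008,0,0,-1],[0,0.01,0,0,-1],[0,0.012,0,0,-1],[0,0.014,0,0,-1],[0,0.015,0,0,-1],[0,0.015,0,0,-1],[0,0.015,0,0,-1]])

```text
time: 10.65
ee_pos: [0.6121, -0.0608, 0.144]
tcp_rot: [5.1, 89.7, 22.8]
wrist_force: [-2.3, -0.9, 1.5]
opening: 0.0107
```

```bash
python3 -c "
from h import *
chk()"
```

```text
t 10.65 tcp along 83.4 z 0.144 F along -0.1 F [-2.3 -0.9  1.5] open 0.0107
side tab along 297.0 z98 0.2109 367
top tab along 294.5 z98 0.2114 181
```

>>> apply_moves(commands=[[0,0.001,0,0,-1],[0,0.001,0,0,-1],[0,0.002,0,0,-1],[0,0.002,0,0,-1],[0,0.002,0,0,-1],[0,0.002,0,0,-1]])

```text
time: 11.35
ee_pos: [0.6114, -0.0586, 0.1441]
tcp_rot: [12.6, 89.7, 30.3]
wrist_force: [-2.6, 1.4, 0.8]
opening: 0.0108
```

```bash
python3 -c "
from h import *
chk()"
```

```text
t 11.35 tcp along 85.8 z 0.1441 F along 2.1 F [-2.6  1.4  0.8] open 0.0108
side tab along 302.0 z98 0.1996 287
top tab along 300.5 z98 0.1993 148
```

```bash
python3 -c "
from h import *
chk();chk()"
```

```text
t 11.45 tcp along 85.8 z 0.144 F along 3.2 F [-2.5  2.6  1.9] open 0.0108
side tab along 301.7 z98 0.1992 287
top tab along 300.5 z98 0.2 145
t 11.55 tcp along 85.8 z 0.1441 F along 2.4 F [-1.8  2.   1.3] open 0.011
side tab along 301.8 z98 0.1996 285
top tab along 300.5 z98 0.1994 146
```

The bar is most of the way down but the lug is leaning on the near wall. I'll ease the lid on by 1 mm.

>>> apply_moves(commands=[[0,0.001,0,0,-1],[0,0.001,0,0,-1],[0,0.001,0,0,-1],[0,0.001,0,0,-1]])

```text
time: 12.05
ee_pos: [0.6113, -0.0581, 0.144]
tcp_rot: [4.5, 89.7, 22.2]
wrist_force: [-1.1, -3.4, 0.6]
opening: 0.0106
```

```bash
python3 -c "
from h import *
chk();chk()"
```

```text
t 12.05 tcp along 86.3 z 0.144 F along -2.9 F [-1.1 -3.4  0.6] open 0.0106
side tab along 302.9 z98 0.1968 258
top tab along 301.4 z98 0.198 140
t 12.15 tcp along 86.3 z 0.1441 F along -3.0 F [-1.  -3.4  0.2] open 0.0108
side tab along 302.8 z98 0.1967 262
top tab along 301.5 z98 0.1973 139
```

>>> apply_moves(commands=[[0,0.001,0,0,-1],[0,0.001,0,0,-1],[0,0.001,0,0,-1],[0,0.001,0,0,-1]])

```text
time: 12.65
ee_pos: [0.6109, -0.057, 0.144]
tcp_rot: [7.1, 89.7, 24.7]
wrist_force: [-1.5, -4.0, 0.3]
opening: 0.0106
```

```bash
python3 -c "
from h import *
chk();chk()
c=cams.camera('side');cv2.imwrite('pics/f.png',cv2.resize(c['frame'][180:360,180:380],None,fx=3,fy=3))"
```

```text
t 12.65 tcp along 87.5 z 0.144 F along -3.4 F [-1.5 -4.   0.3] open 0.0106
side tab along 304.1 z98 0.1967 261
top tab along 302.8 z98 0.1968 141
t 12.75 tcp along 87.5 z 0.1441 F along -2.7 F [-0.7 -3.1  0.2] open 0.0106
side tab along 304.2 z98 0.1967 260
top tab along 302.7 z98 0.1975 143
```

View pics/f.png

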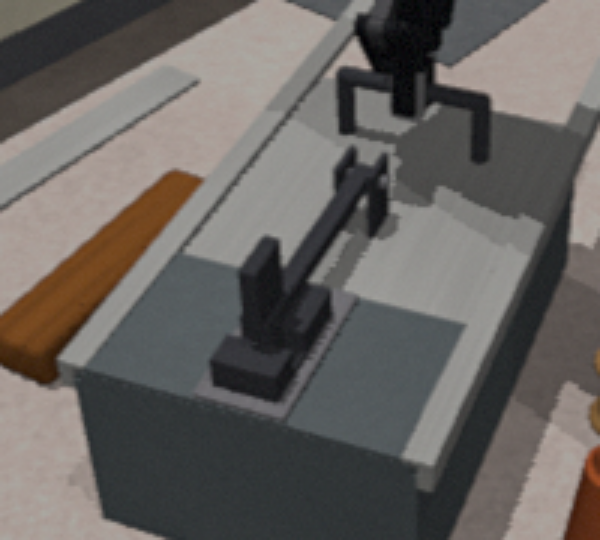

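The lug sits in the notch (about 265,340), and the tab height stayed the same when the lid moved another mm, so the lug is on the floor. Letting go and backing off.

>>> apply_moves(commands=[[0,0,0,0,-0.8],[0,0,0,0,-0.5],[0,0,0,0,-0.2],[0,0,0,0,0],[0,0,0,0,0],[-0.03,0,0,0,0],[-0.06,0,0,0,0],[-0.1,0,0,0,0],[-0.13,0,0,0,0],[-0.13,0,0,0,0],[-0.13,0,0,0,0]])

```text
time: 14.0
ee_pos: [0.6107, -0.0572, 0.2745]
tcp_rot: [1.9, 89.6, 19.6]
wrist_force: [-1.1, 0.8, -0.2]
opening: 0.0431
```

```bash
python3 -c "
from h import *
chk()
c=cams.camera('side');P=pts(c)
d=P-H0*[1,1,0];a=d@U;x=d@V
m=(abs(x+.002)<.009)&(P[...,2]>.15)&(P[...,2]<.168)&(a>.19)&(a<.27)
print('bar slope',m.sum(),np.polyfit(a[m],P[...,2][m],1))
scene('side');scene('top')
cv2.imwrite('pics/g.png',cv2.resize(c['frame'][180:400,180:420],None,fx=2.5,fy=2.5))"
```

```text
t 14.0 tcp along 87.3 z 0.2745 F along 1.1 F [-1.1  0.8 -0.2] open 0.0431
side tab along 304.1 z98 0.1966 260
top tab along 302.6 z98 0.1963 138
bar slope 286 [0.00118346 0.1565061 ]
keep 596 along 295.1 across -1.3 [37.  72.8] z98 0.1483
hnd/bar 373 along 89.4 across -0.7 [101.3  13.3] z98 0.1678
hnd/bar 709 along 239.1 across 1.6 [ 28.4 158.5] z98 0.173
tab 221 along 303.6 across -1.4 [10.  30.6] z98 0.1969
keep 73 along 276.0 across 13.2 [ 9.7 30. ] z98 0.1461
keep 160 along 320.0 across 0.1 [37.  20.8] z98 0.1467
keep 156 along 278.6 across -11.5 [14.  35.7] z98 0.1463
hnd/bar 630 along 238.8 across 4.5 [ 32.3 155. ] z98 0.1689
tab 123 along 303.1 across -0.7 [10.8 30. ] z98 0.1982
```

View pics/g.png

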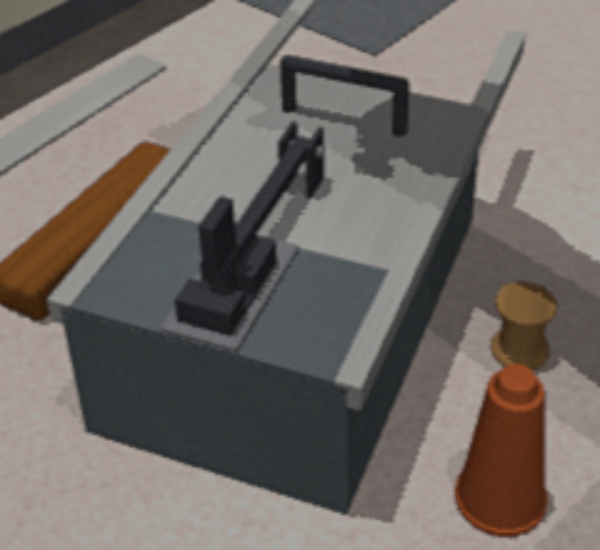

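The bar is level (slope 0.001), with its lug in the notch at about (222,285). The gripper is clear of everything, and the cone and spool stand as they did.

```bash
python3 -c "
from h import *
print(bot.job_done())"
```

```text
the job is handed in; nothing more can be done
None
```

The lid is shut and the latch bar is down in the keeper's notch. The job was handed in at about 14 s of the 69 s allowed.

**What I did:**
- I found the notch from camera depth, about 89 mm of lid travel beyond the start.
- I lifted the bar by its tab, carried it with the lid over the near shoulder, set it down there and let go.
- I then gripped the lid handle and brought the lid on in small steps. The lug caught briefly on the near wall, and easing the lid on by about 2 mm in all let it drop fully.
- I released the handle and backed the gripper off upwards.

**Last checks:**
- **Bar:** the slope read 0.001 rad. Tab height read about 2 mm above nominal level; it did not change when the lid moved on the last millimetre, so I took this as camera bias.
- **Lid:** it moved about 88 mm. The lid joint itself was not read directly; the lug sits in the notch in both cameras.
- **Robot:** the gripper was clear and still, and wrist forces while bringing the lid on stayed at a few newtons. The contact force on the keeper could not be read directly.
- **Other things on the table:** the cone, spool and pressing block looked unmoved in the last picture; I did not measure them again.

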